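# Snap the knob into the dough tub's lid and pull-test it

### The arm

A 6-joint arm with a two-finger parallel gripper is mounted at the origin on the work surface. World frame = base frame: x ahead of the robot, y to its left, z up, the work surface at z = 0. Lengths are in m, angles in rad, forces in N, time in s.
With the tool pointing down it reaches from about 0.375 to 0.975 m from the base axis. Payload 3.8 kg.
Tool frame: the origin (TCP) lies on the centre line of the jaws, within the pads' length; the fingertips stand 14 mm ahead of it and the grasp point (between the pads) lies 5 mm behind it; z points along the fingers, y is the line along which they close (so a half turn about z gives the same grasp; the last joint's range is limited). The gripper opens to 85 mm and grips with 20 to 120 N. Pads are 22 mm wide; open, the fingers measure 114 mm over their backs; the gripper's body (76 mm by 85 mm) begins 54 mm behind the grasp point. The pads swing forward as they close: fully open they stand 13 mm farther back than shut.
Start: joints at [-1.305, 0.264, 1.604, -0, 1.274, -0.037], TCP at [0.201, -0.644, 0.245] pointing down, gripper open.
Joint ranges: [-2.63, 2.63], [-0.94, 2.18], [0.31, 2.57], [-1.31, 4.45], [0, 2.66], [-2.55, 2.55]. Speed limits (rad/s): [2.57, 2.57, 3.14, 3.14, 3.14, 3.14].

### API

Orientations are given as a rotation vector (axis times angle).
In Python, from workcell import bot, eyes, spot_in gives the robot as it stands.
- The arm moves only by the tool carry_out, never from a script. Its argument "series" is text: rows parted by semicolons, each of 4 numbers parted by spaces: the shift along the world's x, y, z in m, then the turn about the world's z in degrees. In form: tx ty tz roll; .... A call has 1 to 20 rows; each row shifts and turns the commanded pose from where the row before left it; what a row does not reach is not made up. A row lasts 1/8 s, in which the tool goes at most 62.5 mm and 10.7 degrees, less where a joint would pass 70% of its speed; a pose out of reach is approached as far as the arm can. A call is refused whole if a number of a shift passes 0.0625 or a number of a turn 10.7, either way. A call with a gripper value outside its range is refused whole. "jaw" is the gripper command: -1 is shut, 1 is fully open, values between are in proportion, set as the call begins (left out, the last holds). The fingers move at their own pace and stop on an object; "grip_force" is the grip in N (left out, the last holds). Time passes only in rows, so rows that do not move let the fingers close. It gives the time, the measured TCP pose, the force, the opening and the grip force at its end, in the units of the state.
- bot.read_state(): the state, without advancing time (a new reading comes with each control period).
- eyes.read_camera(name): name is "side" or "top"; returns (picture, depth): 384x512x3 uint8, blue, green, red; 384x512 float32, m along the optical axis (not along the pixel's ray), 0 where there is no reading.
- eyes.get_calibration(name): a dict with "K" (3x3 intrinsics, pixels), "position" and "rotation" of the camera in the world. Camera axes: x right, y down, z forward; pixel columns grow to the right and rows downward; lengths in m; the calibration is good to about 2 mm. A picture is of the moment at which its call begins. get_calibration takes no time and is no camera call.
- bot.finish_job(): hands the job in; it is judged then, once.
Trained networks look in the newest picture that a camera, given by its name, has taken for a name from the list of things; names that differ only in an ending like _2 or _b are one class to them, and where a whole thing is asked for, a point or a joint stands for the part that bears it (a point fixed in the world has none). Each returns a list of dicts, best first, with "score" (0 to 1); they miss things now and then, are a little off and sometimes report something else, mostly with a low value. They report only what shows in the picture. A call takes as long as a camera call. They do not tell look-alikes from the thing itself.
- spot_in(camera, target): "rect" ([centre column, centre row, width, height] in pixels, round what is visible of it).
The state is a dict: "time": time; "q": joint angles; "joint_vel": joint speeds; "joint_torque": joint torques, N m; "tool_pos": TCP position; "tcp_rot": TCP orientation; "wrist_force": force on the tool from outside, world axes, zero at the start; "torque": the same for the moment, N m; "width": opening from 0.0 (shut) to 1.0 (fully open); "grip_force": force on a finger pad.
Only numpy, scipy, OpenCV 4.12 (cv2) and the standard library are available. Lean on these libraries where they do the work, as an engineer would, in place of code of your own. Each camera call takes 0.05 s, during which the arm holds its last target. There are 200 camera calls.

### The job

The white dough tub's lid has lost its grip knob. Take the knob out of the wooden block and press it into the round socket in the middle of the lid until it snaps fully home (never press with more than 25 newtons), then, gripping the knob, pull it straight up with a steady 15 newtons for a good second, never above 20, to prove that it holds. Ease off and let go, leaving the knob seated in the lid; leave the brush, the shaker and the bowl where they are.

Things in the scene. Friction and masses are not known exactly. Their poses are not given: they have to be found in the camera images.
- knob: Loose grey plastic grip knob, 56 to 112 g, upright in the block at the start. Flat grip bar 44 mm along its x, 18 mm along y (pinch across y), its top 40 mm above the origin; under it a round flange 50 mm wide, 5 mm thick, then a round stem going down. Origin: on the axis at the flange's underside, z up; it starts at the block's top. Any yaw fits the socket.
- stem_tip (a point): Lower end of the knob's stem, on its axis, 25 mm below the knob's origin. From the flange down: a neck 10 mm in diameter and 14 mm long, a snap collar 20 mm in diameter and 3 mm long, and a foot that tapers to 10 mm over the last 8 mm.
- block: Fixed light wooden block 85 x 85 x 34 mm with a hole 24 mm in diameter in the middle, where the knob's stem stands at the start. Origin: centre of its underside.
- tub: White tub 164 mm (its x) x 124 mm (y) x 80 mm high, full and heavy: it stands fast on the bench. A flat white lid, 170 x 130 x 8 mm, is held on its rim and has the socket in its middle. Origin: centre of the tub's underside.
- socket (a point): Centre of the mouth of the round hole, 22.4 mm wide, in the middle of the lid, at the lid's upper face 88 mm above the bench; z up. Two spring jaws below catch its collar: they resist with up to 10 N from 13-18 to 7-12 mm above home, then let it by. At home the flange lies on the lid, knob origin at this point. Snapped, it has 1 to 6 mm of upward play (differs each time) and holds well over 20 N; else it slides out at a few N.
- lid (a joint): How far the middle of the lid bows up (positive) or down (negative), m; 0 unloaded. It gives about 1 mm for each 10 N of pull or push, so a 15 N pull reads 0.0015; the force on the tool is the better gauge.
- brush: Loose pastry brush, 200 mm long, lying along its x. Bystander.
- shaker: Loose closed aluminium flour shaker, 64 mm in diameter and 110 mm high. Origin: centre of its underside. Bystander.
- bowl: Loose small steel bowl, 110 mm in diameter and 50 mm high. Origin: centre of its underside. Bystander.
Not all that is in view belongs to the job. There is more than one size of the tub; the one meant has the size given above.

How it is judged:
On the way, in this order (a step that is already met when the one before it is completed fails the run):
1. the knob is pressed home in the lid's socket (origin within 3 mm of the socket's height, 4 mm of its axis, upright, the lid not yet pulled up) (z of knob in the frame of socket between -0.003 and 0.003 m and horizontal distance between knob and socket below 0.004 m and angle between knob's own z axis and vertical below 0.12 rad and value of joint lid below 0.0003 m), for 0.2 s.
2. the gripped knob is pulled up with more than 11 N for 0.7 s without a break, and stays in (value of joint lid above 0.0011 m and contact force between the fingers and knob above 2 N and z of knob in the frame of socket between -0.003 and 0.0085 m and horizontal distance between knob and socket below 0.004 m and angle between knob's own z axis and vertical below 0.12 rad), for 0.7 s.
At the end, for the whole second after the job is handed in: The knob stands seated in the lid's socket (flange within 3 mm of the lid, within 4 mm of the socket's axis, upright within 0.12 rad), at rest, the lid unloaded (within 0.5 mm) (z of knob in the frame of socket between -0.003 and 0.003 m and horizontal distance between knob and socket below 0.004 m and angle between knob's own z axis and vertical below 0.12 rad and linear speed of knob below 0.02 m/s and value of joint lid between -0.0005 and 0.0005 m); the robot touches nothing.
It fails at once if the lid is pulled with more than about 21 N (bowed up over 2.1 mm) (value of joint lid above 0.0021 m).
It fails at once if the lid is pressed with more than about 27 N (bowed down over 2.7 mm) (value of joint lid below -0.0027 m).
It fails at once if the pastry brush is moved by more than 30 mm (distance of brush from where it was at the start of the episode above 0.03 m).
It fails at once if the flour shaker is moved by more than 30 mm (distance of shaker from where it was at the start of the episode above 0.03 m).
It fails at once if the steel bowl is moved by more than 30 mm (distance of bowl from where it was at the start of the episode above 0.03 m).
It also fails if it takes over 72 s, if anything falls off the work surface, if the arm or the gripper's body presses on something with over 40 N, if the wrist force passes 120 N, or if a joint passes its speed limit or range.

## Working session

There is one attempt and no reset: what is moved stays moved. The work goes in short steps, Python scripts to look and compute and a tool call to move; the robot and the scene stay as the last step left them, time stands still between calls to the robot, and variables do not carry over. Pictures are saved under pics/ and viewed, at most 10 in all, crops included, and the job is handed in when it is done.

Besides the shell and the picture viewer there is one more tool, called after "Emit:" by a JSON object that holds its "method" and its "body". carry_out: Moves the arm, as the interface text tells. Its arguments: {"type":"object","properties":{"series":{"type":"string"},"jaw":{"type":"number"},"grip_force":{"type":"number"}},"required":["series"]}

```bash
mkdir -p pics
cat > h.py <<'E'
import numpy as np, cv2
from workcell import bot, eyes, spot_in
def cloud(cam,d):
    c=eyes.get_calibration(cam);K=np.array(c["K"]);R=np.array(c["rotation"]);p=np.array(c["position"])
    v,u=np.mgrid[:d.shape[0],:d.shape[1]]
    P=np.stack([(u-K[0,2])/K[0,0]*d,(v-K[1,2])/K[1,1]*d,d],-1)@R.T+p
    P[d<=0]=np.nan
    return P
E
python3 - <<'E'
from h import *
out=[]
for c in("top","side"):
    im,d=eyes.read_camera(c); np.savez(f"{c}0.npz",im=im,d=d); out.append(im)
    P=cloud(c,d)
    for t in("knob","block","tub","socket","brush","shaker","bowl"):
        for r in spot_in(c,t)[:4]:
            u,v=[int(x) for x in r["rect"][:2]]
            if 0<=u<512 and 0<=v<384: print(c,t,round(r["score"],2),np.round(r["rect"]),np.round(P[v,u],3))
    k=eyes.get_calibration(c);print(np.round(k["position"],3),np.round(k["rotation"],2).tolist(),np.round(k["K"],0).tolist())
cv2.imwrite("pics/a.png",out[0]);cv2.imwrite("pics/b.png",out[1])
print(bot.read_state())
E
```

```text
Traceback (most recent call last):
  File "h.py", line 6, in cloud
    P=np.stack([(u-K[0,2])/K[0,0]*d,(v-K[1,2])/K[1,1]*d,d],-1)@R.T+p
      ~~~~~~~~~~~~~~~~~~~~~~~~~~~~~~~~~~~~~~~~~~~~~~~~~~~~~~~~~~~~^~
ValueError: operands could not be broadcast together with shapes (384,512) (3,)
```

```bash
sed -i 's/R=np.array(c\["rotation"\])/R=cv2.Rodrigues(np.array(c["rotation"],float))[0]/' h.py
python3 - <<'E'
from h import *
out=[]
for c in("top","side"):
    im,d=eyes.read_camera(c); np.savez(f"{c}0.npz",im=im,d=d); out.append(im)
    P=cloud(c,d)
    for t in("knob","block","tub","socket","brush","shaker","bowl"):
        for r in spot_in(c,t)[:4]:
            u,v=[int(x) for x in r["rect"][:2]]
            if 0<=u<512 and 0<=v<384: print(c,t,round(r["score"],2),np.round(r["rect"]),np.round(P[v,u],3))
    k=eyes.get_calibration(c);print(np.round(k["position"],3),np.round(k["rotation"],2).tolist(),np.round(k["K"],0).tolist())
cv2.imwrite("pics/a.png",out[0]);cv2.imwrite("pics/b.png",out[1])
print(bot.read_state())
E
```

```text
top knob 0.7 [290.  83.  38.  34.] [ 0.809 -0.092  0.004]
top knob 0.65 [201. 159.  19.  19.] [0.575 0.164 0.072]
top block 0.69 [200. 158.  44.  40.] [0.577 0.164 0.073]
top tub 0.93 [375. 309. 107. 118.] [ 0.15  -0.325  0.003]
top tub 0.92 [145. 287. 111. 114.] [0.216 0.332 0.003]
top tub 0.86 [338. 184.  77.  80.] [ 0.505 -0.224  0.005]
top tub 0.29 [218.  84.  22.  33.] [0.772 0.111 0.11 ]
top socket 0.95 [338. 184.  78.  77.] [ 0.505 -0.224  0.005]
top socket 0.94 [379. 310. 104. 110.] [ 0.145 -0.336  0.004]
top brush 0.96 [261. 194.  14.  69.] [ 0.48  -0.     0.017]
top brush 0.74 [199. 160.  42.  39.] [0.571 0.167 0.076]
top shaker 0.78 [220.  85.  26.  35.] [0.768 0.105 0.114]
top bowl 0.8 [291.  83.  33.  34.] [ 0.806 -0.095  0.004]
[0.426 0.006 1.137] [-2.18, 2.19, -0.06] [[390.0, 0.0, 255.0], [0.0, 390.0, 187.0], [0.0, 0.0, 1.0]]
side knob 0.6 [196. 235.  20.  22.] [0.571 0.183 0.048]
side block 0.86 [195. 242.  40.  37.] [0.568 0.194 0.039]
side tub 0.93 [278. 163.  62.  46.] [ 0.478 -0.147  0.087]
side tub 0.83 [314. 322. 157. 125.] [0.222 0.329 0.117]
side tub 0.59 [367
[... 561 characters left out ...]
'time': 0.85, 'q': array([-1.30490606e+00,  2.63875813e-01,  1.60397682e+00, -2.52240872e-05,
        1.27369338e+00, -3.68690916e-02]), 'joint_vel': array([ 1.58030665e-03, -7.98245593e-04, -2.34188235e-05,  1.06418086e-03,
        1.84346127e-03, -4.99456429e-04]), 'joint_torque': array([-9.57911288e-04, -5.15020645e+01, -3.67718875e+01, -1.11298809e-04,
        5.55245206e-04, -9.08383470e-06]), 'tool_pos': array([ 0.20126748, -0.64430427,  0.24530857]), 'tcp_rot': array([ 3.10561500e+00,  4.73763078e-01, -2.92676717e-05]), 'wrist_force': array([-0.33430551,  0.53746563,  0.17852639]), 'torque': array([ 0.00230078, -0.0130735 ,  0.00283889]), 'grip_force': 0.0, 'width': 1.001442169051855}
```

View pics/a.png

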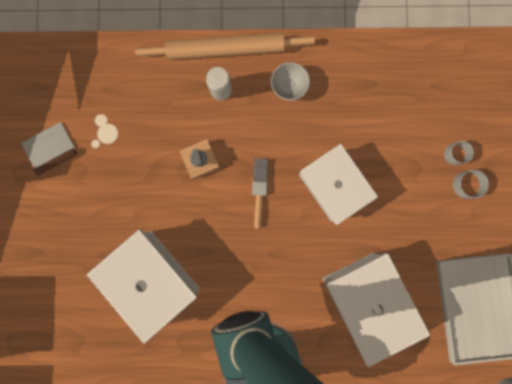

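View pics/b.png

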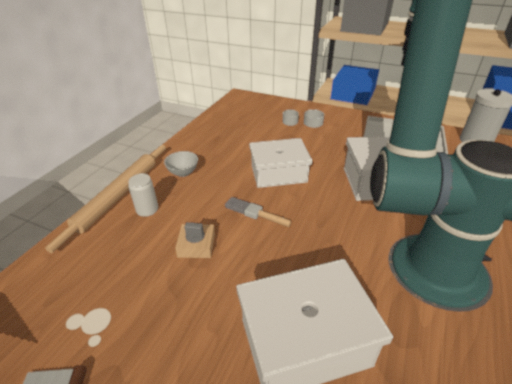

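Run:
```python
from h import *
from scipy import ndimage
z=np.load("top0.npz");im,d=z["im"],z["d"];P=cloud("top",d)
g=im.astype(int).sum(2)/3
def rect(m):
    pts=P[m][:,:2].astype(np.float32);r=cv2.minAreaRect(pts*1000);return np.round(r[0],1),np.round(r[1],1),round(r[2],1),np.round(np.nanmedian(P[m][:,2]),4),m.sum()
V,U=np.mgrid[:384,:512]
for (u,v,lo,hi) in((338,184,.078,.097),(143,286,.108,.127),(378,309,.108,.127)):
    m=(abs(U-u)<70)&(abs(V-v)<70)&(P[...,2]>lo)&(P[...,2]<hi)
    l,n=ndimage.label(m);
    m=l==1+np.argmax(ndimage.sum(m,l,range(1,n+1)));print("lid",rect(m))
    f=ndimage.binary_fill_holes(m); zl=np.median(P[m][:,2])
    h=(abs(U-u)<9)&(abs(V-v)<9)
    dark=h&(g<g[f].mean()-40)
    if dark.sum():
        c=eyes.get_calibration("top")
        w=np.clip(np.median(g[h&~dark])-g,0,None)*ndimage.binary_dilation(dark)
        uc,vc=(U*w).sum()/w.sum(),(V*w).sum()/w.sum()
        K=np.array(c["K"]);R=cv2.Rodrigues(np.array(c["rotation"]))[0];p=np.array(c["position"])
        r=R@[(uc-K[0,2])/K[0,0],(vc-K[1,2])/K[1,1],1];print("hole",uc,vc,dark.sum(),p+r*(zl-p[2])/r[2])
b=(abs(U-200)<30)&(abs(V-158)<30)
print("block",rect(b&(P[...,2]>.028)&(P[...,2]<.040)))
print("flange",rect(b&(P[...,2]>.0365)&(P[...,2]<.05)))
print("bar",rect(b&(P[...,2]>.055)))
m=b&(P[...,2]>.055);print(P[m].mean(0))
np.set_printoptions(linewidth=250)
print((P[145:172,186:214,2]*1000).round().astype(int))
cv2.imwrite("pics/c.png",np.hstack([cv2.resize(im[s],(390,500),interpolation=cv2.INTER_CUBIC) for s in(np.s_[134:184,180:219],np.s_[134:234,299:377])]))
# side estimates
z=np.load("side0.npz");im,d=z["im"],z["d"];P=cloud("side",d)
b=(abs(U-195)<25)&(abs(V-237)<25)
m=b&(P[...,2]>.068);print("side bar",m.sum(),rect(m))
m=(abs(U-280)<40)&(abs(V-160)<30)&(P[...,2]>.08)&(P[...,2]<.097);print("side lid",rect(m))
```

```text
lid (array([ 500.5, -211.4]), array([174.2, 135.8]), 33.9, np.float64(0.0882), np.int64(3193))
hole 337.8908257794601 183.9458113357904 44 [ 0.49921373 -0.20948494  0.08824939]
lid (array([238.7, 308.9]), array([231.5, 179.6]), 40.7, np.float64(0.1167), np.int64(6202))
hole 140.18480400196816 286.18902739051987 97 [0.2364481  0.3117001  0.11673228]
lid (array([ 174.9, -299.1]), array([233.3, 178.7]), 26.2, np.float64(0.1173), np.int64(6365))
hole 378.9332795807297 309.01411005845597 59 [ 0.17530755 -0.30176929  0.11730666]
block (array([579.8, 173.3]), array([85.7, 85.5]), 23.0, np.float64(0.0343), np.int64(728))
flange (array([578.8, 173. ]), array([80.6, 85.6]), 19.1, np.float64(0.0383), np.int64(180))
bar (array([579.5, 173. ]), array([43.7, 17.9]), 16.0, np.float64(0.0731), np.int64(115))
[0.57937972 0.17213324 0.0722268 ]
[[                  -4                    0                   -2                    4                    0                    5                   34                   33                   33                   33                   36
                    31      
[... 15364 characters left out ...]
            36                   38                   33                   31
                    32                   36                   31                   34                   35                   34                   38                   32                   33                   34                   32
                    19                   12                    5                    0                    1                   -3]]
side bar 107 (array([576.9, 175.4]), array([41.6, 18.9]), 20.1, np.float64(0.0735), np.int64(107))
side lid (array([ 498.2, -209.5]), array([176.1, 140.4]), 34.9, np.float64(0.0881), np.int64(1361))<stdin>:27: RuntimeWarning: invalid value encountered in cast
```

View pics/c.png

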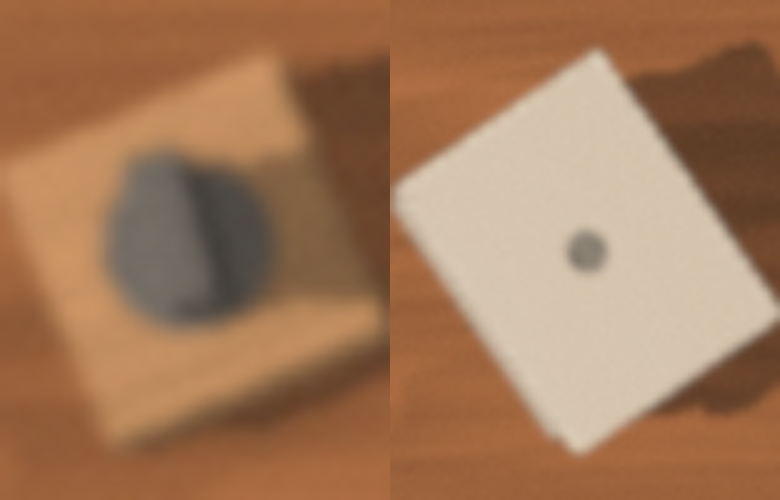

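Candidates: for the knob, only the grey bar on the block at top pixel (200,158) fits; the bowl at (290,83) is a false hit. For the tub, (338,184) has a lid of 170x130 at z 0.088, while (143,286) and (378,309) are larger at z 0.117. I choose the tub at (338,184). The crop shows the knob standing in the block with its bar about 17° from world x, matching the tool's present yaw, and the bare round socket mid-lid.

Emit:
{"method": "carry_out", "body": {"series": ".019 .041 0 0;.019 .041 0 0;.019 .041 0 0;.019 .041 0 0;.019 .041 0 0;.019 .041 0 0;.019 .041 0 0;.019 .041 0 0;.019 .041 0 0;.019 .041 0 0;.019 .041 0 0;.019 .041 0 0;.019 .041 0 0;.019 .041 0 0;.019 .041 0 0;.019 .041 0 0;.019 .041 0 0;.019 .041 0 0;.019 .041 0 0;.016 .039 0 0", "jaw": 1}}

```text
time: 3.35
tool_pos: [0.5789, 0.1753, 0.2454]
tcp_rot: [3.106, 0.474, 0.001]
wrist_force: [0.8, -0.6, -0.5]
width: 1.0
grip_force: 0.0
```

Emit:
{"method": "carry_out", "body": {"series": "-.001 -.001 -.022 0;0 0 -.022 0;0 0 -.022 0;0 0 -.022 0;0 0 -.022 0;0 0 -.022 0;0 0 -.022 0;0 0 -.02 0;0 0 -.013 0;0 0 0 0;0 0 0 0"}}

```text
time: 4.72
tool_pos: [0.578, 0.1729, 0.059]
tcp_rot: [-3.106, -0.474, -0.002]
wrist_force: [0.6, -0.4, 0.7]
width: 1.002
grip_force: 0.0
```

Emit:
{"method": "carry_out", "body": {"series": "0 0 0 0;0 0 0 0;0 0 0 0;0 0 0 0;0 0 0 0;0 0 0 0;0 0 0 0;0 0 0 0", "jaw": -1, "grip_force": 60}}

```text
time: 5.72
tool_pos: [0.5776, 0.1728, 0.0586]
tcp_rot: [-3.106, -0.474, -0.001]
wrist_force: [0.4, 0.5, 4.1]
width: 0.201
grip_force: 58.9
```

Emit:
{"method": "carry_out", "body": {"series": "0 0 .01 0;0 0 .015 0;0 0 .02 0;0 0 .02 0;0 0 .025 0;0 0 .025 0;0 0 0 0;0 0 0 0"}}

```text
time: 6.72
tool_pos: [0.577, 0.1726, 0.1732]
tcp_rot: [3.106, 0.474, -0.0]
wrist_force: [-0.5, -0.1, 0.3]
width: 0.198
grip_force: 58.6
```

Emit:
{"method": "carry_out", "body": {"series": "-.004 -.020 0 0;-.004 -.021 0 0;-.004 -.021 0 0;-.004 -.021 0 0;-.004 -.021 0 0;-.004 -.021 0 0;-.004 -.021 0 0;-.004 -.021 0 0;-.004 -.021 0 0;-.004 -.021 0 0;-.004 -.021 0 0;-.004 -.021 0 0;-.004 -.021 0 0;-.004 -.021 0 0;-.004 -.021 0 0;-.004 -.021 0 0;-.004 -.021 0 0;-.005 -.021 0 0;-.005 -.005 0 0;0 0 0 0"}}

```text
time: 9.22
tool_pos: [0.4986, -0.2095, 0.1732]
tcp_rot: [-3.105, -0.472, 0.0]
wrist_force: [-0.4, 0.5, -0.8]
width: 0.203
grip_force: 58.6
```

Run:
```python
from h import *
for c in("top","side"):
    im,d=eyes.read_camera(c); np.savez(f"{c}1.npz",im=im,d=d)
z=np.load("side1.npz");im=z["im"];P=cloud("side",z["d"])
s=np.s_[90:190,230:330]
cv2.imwrite("pics/d.png",cv2.resize(im[s],(600,600),interpolation=cv2.INTER_CUBIC))
c=eyes.get_calibration("side");K=np.array(c["K"]);R=np.array(c["rotation"]);p=np.array(c["position"])
def pr(X):
    Rm=cv2.Rodrigues(R)[0];q=K@(Rm.T@(np.array(X)-p));return q[:2]/q[2]
z0=.1732-.0246
for n,X in(("org",(.4986,-.2095,z0)),("tip",(.4986,-.2095,z0-.025)),("sock",(.4995,-.21,.088)),("mm_x",(.5095,-.21,.088)),("mm_y",(.4995,-.2,.088))): print(n,np.round((pr(X)-[230,90])*6,1))
z1=P[...,2]
V,U=np.mgrid[:384,:512]
m=(abs(U-280)<20)&(abs(V-135)<35)&(z1>z0-.001)&(z1<z0+.006)&(np.hypot(P[...,0]-.5,P[...,1]+.21)<.04);print("flange pts",m.sum(),P[m].min(0),P[m].max(0))
m=(abs(U-280)<20)&(abs(V-135)<35)&(z1<z0-.003)&(z1>z0-.027)&(np.hypot(P[...,0]-.5,P[...,1]+.21)<.03);print("stem pts",m.sum(),P[m].min(0),P[m].max(0))
```

```text
org [299.6 266.1]
tip [297.9 308.6]
sock [294.4 366.2]
mm_x [276.8 362.1]
mm_y [287.4 375.5]
flange pts 48 [ 0.476137   -0.21141742  0.14911579] [ 0.52281687 -0.18097239  0.15454047]
stem pts 15 [ 0.49242166 -0.20880059  0.1265635 ] [ 0.50923323 -0.1982882   0.13519621]
```

View pics/d.png

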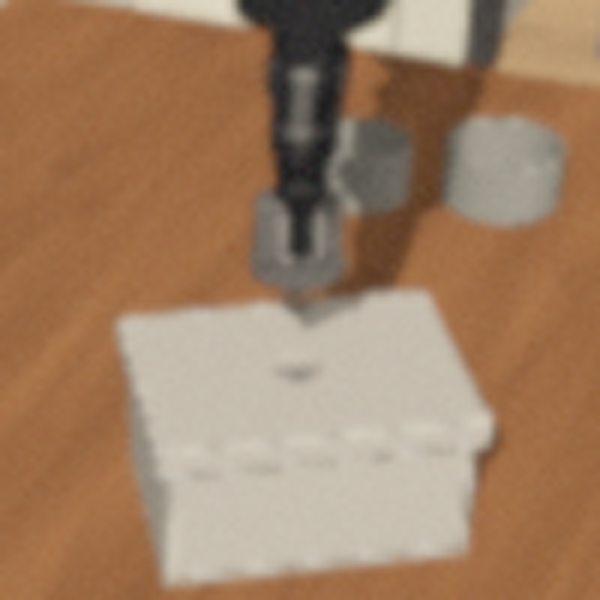

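Crop: the knob hangs upright (flange centre at about (297,270)) above the socket (dark spot at about (296,372)). It is roughly 1.5 mm too far in +x, which agrees with the top-camera bar estimate.

Emit:
{"method": "carry_out", "body": {"series": "-.0015 0 -.01 0;0 0 -.01 0;0 0 -.01 0;0 0 -.005 0;0 0 -.005 0;0 0 0 0;0 0 0 0"}}

```text
time: 10.2
tool_pos: [0.498, -0.2095, 0.1336]
tcp_rot: [3.105, 0.474, 0.001]
wrist_force: [-0.7, 0.5, -0.4]
width: 0.202
grip_force: 58.6
```

Emit:
{"method": "carry_out", "body": {"series": "-.0005 0 -.002 0;0 0 -.002 0;0 0 0 0;0 0 0 0"}}

```text
time: 10.7
tool_pos: [0.4973, -0.2095, 0.1292]
tcp_rot: [3.105, 0.474, -0.0]
wrist_force: [-0.3, -0.5, -0.7]
width: 0.2
grip_force: 58.4
```

Emit:
{"method": "carry_out", "body": {"series": "0 0 -.0015 0;0 0 0 0;0 0 0 0"}}

```text
time: 11.08
tool_pos: [0.4975, -0.2096, 0.1279]
tcp_rot: [3.105, 0.474, 0.001]
wrist_force: [-0.2, -1.7, 0.4]
width: 0.198
grip_force: 58.6
```

Emit:
{"method": "carry_out", "body": {"series": "0 -.0007 -.001 0;0 0 0 0;0 0 0 0"}}

```text
time: 11.45
tool_pos: [0.4974, -0.2099, 0.1268]
tcp_rot: [-3.106, -0.474, -0.0]
wrist_force: [0.5, -1.6, 1.0]
width: 0.202
grip_force: 58.6
```

Emit:
{"method": "carry_out", "body": {"series": "0 0 -.0015 0;0 0 0 0;0 0 0 0"}}

```text
time: 11.82
tool_pos: [0.4977, -0.2103, 0.1256]
tcp_rot: [3.105, 0.474, 0.001]
wrist_force: [2.2, -2.0, 0.5]
width: 0.2
grip_force: 58.7
```

Emit:
{"method": "carry_out", "body": {"series": ".0007 -.0008 -.001 0;0 0 0 0;0 0 0 0"}}

```text
time: 12.2
tool_pos: [0.498, -0.2106, 0.1245]
tcp_rot: [-3.105, -0.474, -0.0]
wrist_force: [-0.5, 0.4, 3.9]
width: 0.204
grip_force: 59.3
```

Emit:
{"method": "carry_out", "body": {"series": "0 0 -.0015 0;0 0 0 0;0 0 0 0"}}

```text
time: 12.58
tool_pos: [0.4983, -0.2109, 0.1235]
tcp_rot: [3.105, 0.474, 0.001]
wrist_force: [-0.1, -0.6, 6.0]
width: 0.199
grip_force: 59.8
```

Laterals have gone; the jaws are being spread. Pressing on.

Emit:
{"method": "carry_out", "body": {"series": "0 0 -.0015 0;0 0 -.001 0;0 0 0 0;0 0 0 0"}}

```text
time: 13.08
tool_pos: [0.4986, -0.2111, 0.1219]
tcp_rot: [3.105, 0.474, 0.002]
wrist_force: [-1.8, 0.0, 11.5]
width: 0.205
grip_force: 60.4
```

Emit:
{"method": "carry_out", "body": {"series": "0 0 -.0015 0;0 0 -.001 0;0 0 0 0;0 0 0 0"}}

```text
time: 13.58
tool_pos: [0.4973, -0.2108, 0.1165]
tcp_rot: [-3.105, -0.474, 0.002]
wrist_force: [0.7, -2.6, -6.2]
width: 0.202
grip_force: 58.5
```

Emit:
{"method": "carry_out", "body": {"series": "0 0 -.0015 0;0 0 0 0;0 0 0 0"}}

```text
time: 13.95
tool_pos: [0.497, -0.2104, 0.1152]
tcp_rot: [-3.104, -0.474, 0.003]
wrist_force: [0.4, -1.1, -6.0]
width: 0.199
grip_force: 58.6
```

Emit:
{"method": "carry_out", "body": {"series": "0 0 -.001 0;0 0 0 0;0 0 0 0"}}

```text
time: 14.32
tool_pos: [0.4973, -0.2104, 0.115]
tcp_rot: [-3.105, -0.474, 0.002]
wrist_force: [-1.3, -0.9, -5.5]
width: 0.2
grip_force: 58.8
```

Emit:
{"method": "carry_out", "body": {"series": "0 0 -.001 0;0 0 0 0;0 0 0 0"}}

```text
time: 14.7
tool_pos: [0.4985, -0.2109, 0.1147]
tcp_rot: [3.105, 0.474, 0.002]
wrist_force: [0.9, 1.1, -2.4]
width: 0.201
grip_force: 59.1
```

Emit:
{"method": "carry_out", "body": {"series": "0 0 -.001 0;0 0 0 0;0 0 0 0"}}

```text
time: 15.08
tool_pos: [0.4984, -0.211, 0.1137]
tcp_rot: [3.105, 0.474, 0.001]
wrist_force: [0.1, 0.7, -0.7]
width: 0.197
grip_force: 59.2
```

Emit:
{"method": "carry_out", "body": {"series": "0 0 -.001 0;0 0 0 0;0 0 0 0"}}

```text
time: 15.45
tool_pos: [0.4983, -0.2109, 0.1126]
tcp_rot: [3.105, 0.474, 0.001]
wrist_force: [1.0, 0.6, 0.3]
width: 0.201
grip_force: 59.7
```

Emit:
{"method": "carry_out", "body": {"series": "0 0 -.001 0;0 0 0 0;0 0 0 0"}}

```text
time: 15.82
tool_pos: [0.4983, -0.211, 0.1121]
tcp_rot: [3.105, 0.474, 0.001]
wrist_force: [-1.9, 0.6, 4.8]
width: 0.198
grip_force: 60.3
```

Emit:
{"method": "carry_out", "body": {"series": "0 0 -.0008 0;0 0 0 0;0 0 0 0;0 0 0 0"}}

```text
time: 16.32
tool_pos: [0.4983, -0.211, 0.1117]
tcp_rot: [3.105, 0.474, 0.001]
wrist_force: [-3.2, -0.6, 8.8]
width: 0.198
grip_force: 60.7
```

Emit:
{"method": "carry_out", "body": {"series": "0 0 -.0005 0;0 0 0 0;0 0 0 0;0 0 0 0"}}

```text
time: 16.82
tool_pos: [0.4983, -0.211, 0.1116]
tcp_rot: [3.105, 0.474, 0.001]
wrist_force: [-3.0, 1.0, 10.1]
width: 0.197
grip_force: 60.9
```

Emit:
{"method": "carry_out", "body": {"series": "0 0 .001 0;0 0 .001 0;0 0 0 0;0 0 0 0", "grip_force": 80}}

```text
time: 17.32
tool_pos: [0.4983, -0.211, 0.1122]
tcp_rot: [3.105, 0.474, 0.001]
wrist_force: [0.8, -0.5, 4.4]
width: 0.198
grip_force: 80.5
```

Emit:
{"method": "carry_out", "body": {"series": "0 0 .001 0;0 0 0 0;0 0 0 0"}}

```text
time: 17.7
tool_pos: [0.4977, -0.2106, 0.1126]
tcp_rot: [-3.105, -0.474, 0.001]
wrist_force: [0.9, 0.4, 1.1]
width: 0.196
grip_force: 80.2
```

Emit:
{"method": "carry_out", "body": {"series": "0 0 .001 0;0 0 0 0;0 0 0 0"}}

```text
time: 18.08
tool_pos: [0.4977, -0.2107, 0.1137]
tcp_rot: [-3.105, -0.474, 0.001]
wrist_force: [0.2, 0.4, -1.2]
width: 0.194
grip_force: 80.2
```

Emit:
{"method": "carry_out", "body": {"series": "0 0 .001 0;0 0 0 0;0 0 0 0"}}

```text
time: 18.45
tool_pos: [0.4977, -0.2106, 0.1147]
tcp_rot: [-3.105, -0.474, 0.001]
wrist_force: [0.1, 0.1, -1.9]
width: 0.198
grip_force: 79.9
```

Emit:
{"method": "carry_out", "body": {"series": "0 0 .001 0;0 0 0 0;0 0 0 0"}}

```text
time: 18.82
tool_pos: [0.4976, -0.2106, 0.1154]
tcp_rot: [-3.105, -0.474, 0.001]
wrist_force: [1.6, -0.7, -7.8]
width: 0.194
grip_force: 79.0
```

Emit:
{"method": "carry_out", "body": {"series": "0 0 .0008 0;0 0 0 0;0 0 0 0"}}

```text
time: 19.2
tool_pos: [0.4976, -0.2106, 0.1161]
tcp_rot: [-3.105, -0.474, 0.001]
wrist_force: [2.5, -1.7, -13.8]
width: 0.197
grip_force: 78.2
```

Emit:
{"method": "carry_out", "body": {"series": "0 0 .0002 0;0 0 0 0;0 0 0 0;0 0 0 0"}}

```text
time: 19.7
tool_pos: [0.4976, -0.2106, 0.1165]
tcp_rot: [-3.105, -0.474, 0.001]
wrist_force: [3.4, -1.4, -17.9]
width: 0.2
grip_force: 78.2
```

Emit:
{"method": "carry_out", "body": {"series": "0 0 0 0;0 0 0 0;0 0 0 0;0 0 0 0;0 0 0 0;0 0 0 0;0 0 0 0;0 0 0 0"}}

```text
time: 20.7
tool_pos: [0.4977, -0.2106, 0.1168]
tcp_rot: [-3.105, -0.474, 0.001]
wrist_force: [1.4, -0.5, -18.7]
width: 0.199
grip_force: 78.3
```

Emit:
{"method": "carry_out", "body": {"series": "0 0 -.0004 0;0 0 0 0;0 0 0 0;0 0 0 0"}}

```text
time: 21.2
tool_pos: [0.4977, -0.2107, 0.1165]
tcp_rot: [-3.105, -0.474, 0.001]
wrist_force: [0.4, 1.0, -17.1]
width: 0.195
grip_force: 78.3
```

Emit:
{"method": "carry_out", "body": {"series": "0 0 0 0;0 0 0 0;0 0 0 0;0 0 0 0;0 0 0 0;0 0 0 0;0 0 0 0;0 0 0 0"}}

```text
time: 22.2
tool_pos: [0.4978, -0.2107, 0.1165]
tcp_rot: [-3.105, -0.474, 0.001]
wrist_force: [-1.3, 1.3, -16.4]
width: 0.195
grip_force: 78.4
```

Held. Ease down to home with light contact, then release.

Emit:
{"method": "carry_out", "body": {"series": "0 0 -.001 0;0 0 -.001 0;0 0 -.001 0;0 0 -.0005 0;0 0 0 0;0 0 0 0"}}

```text
time: 22.95
tool_pos: [0.4995, -0.2116, 0.1146]
tcp_rot: [3.103, 0.474, 0.005]
wrist_force: [-1.2, 1.2, -1.3]
width: 0.199
grip_force: 80.6
```

Emit:
{"method": "carry_out", "body": {"series": "0 0 -.0008 0;0 0 0 0;0 0 0 0"}}

```text
time: 23.32
tool_pos: [0.4986, -0.2111, 0.1128]
tcp_rot: [3.105, 0.474, 0.002]
wrist_force: [-0.3, 0.1, -0.8]
width: 0.195
grip_force: 80.8
```

Emit:
{"method": "carry_out", "body": {"series": "0 0 -.0007 0;0 0 0 0;0 0 0 0"}}

```text
time: 23.7
tool_pos: [0.4986, -0.2111, 0.1122]
tcp_rot: [3.105, 0.474, 0.002]
wrist_force: [0.3, -0.4, 4.9]
width: 0.192
grip_force: 81.3
```

Emit:
{"method": "carry_out", "body": {"series": "0 0 0 0;0 0 0 0;0 0 0 0;0 0 0 0;0 0 0 0;0 0 0 0;0 0 0 0;0 0 0 0", "jaw": 1}}

```text
time: 24.7
tool_pos: [0.498, -0.2108, 0.1116]
tcp_rot: [3.106, 0.474, 0.0]
wrist_force: [0.2, -0.5, 0.3]
width: 1.002
grip_force: 0.0
```

Emit:
{"method": "carry_out", "body": {"series": "0 0 .01 0;0 0 .02 0;0 0 .02 0;0 0 .02 0;0 0 .03 0;0 -.03 .03 0;0 -.05 0 0;0 -.05 0 0;0 -.05 0 0;0 0 0 0;0 0 0 0"}}

```text
time: 26.08
tool_pos: [0.4978, -0.3906, 0.2418]
tcp_rot: [-3.105, -0.473, -0.0]
wrist_force: [-0.4, -0.3, 0.7]
width: 0.997
grip_force: 0.0
```

Run:
```python
from h import *
V,U=np.mgrid[:384,:512]
ims=[]
for c,(u,v) in(("top",(338,184)),("side",(280,155))):
    im,d=eyes.read_camera(c);P=cloud(c,d)
    m=(abs(U-u)<25)&(abs(V-v)<35)&(P[...,2]>.11)&(P[...,2]<.16)&(np.hypot(P[...,0]-.499,P[...,1]+.21)<.04)
    m=m&(P[...,2]>np.nanmax(P[m][:,2])-.015) if m.any() else m
    print(c,m.sum(),P[m].mean(0),np.median(P[m][:,2]))
    ims.append(cv2.resize(im[v-50:v+50,u-50:u+50],(400,400),interpolation=cv2.INTER_CUBIC))
cv2.imwrite("pics/e.png",np.hstack(ims)); print(bot.read_state()["wrist_force"])
```

```text
top 127 [ 0.5012676  -0.21001854  0.12745626] 0.12776577972367176
side 84 [ 0.4978226  -0.20545063  0.12473552] 0.12663307126978518
[-0.63156148  0.00907578  0.58603951]
```

View pics/e.png

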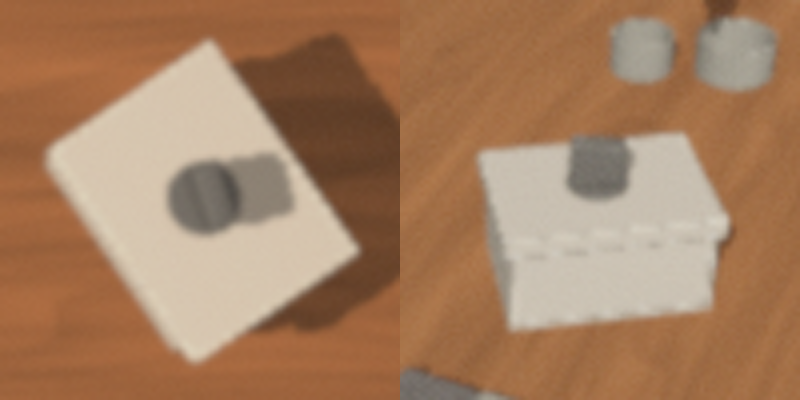

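The pictures show the knob upright in the middle of the lid (top crop (205,198), side crop (598,165)). Its top is at z ≈ 0.128, which is 88 + 40 mm, so it is seated, and the arm is clear.

```bash
python3 -c "
from workcell import bot; print(bot.finish_job())"
```

```text
the job is handed in; nothing more can be done
None
```

The knob snapped home in the lid's socket at about 10–12 N of press; I pulled it for about 2.5 s at 16–19 N by the readings (above the 15 N asked, below the 20 N limit), it held, and I let go and handed the job in with it seated; no verdict came back.

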